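# Index the drilling fixture by one hole

## Task

The drilling fixture's rotary table is locked by a sprung index plunger with a red cap. With a fingertip, press the plunger in, carry it and the table round one hole clockwise (seen from above), and let it spring fully back out so that its pin locks the table in that next hole. Do not squeeze the cap or bear on it hard, keep off the paper-masked acrylic blank, and leave everything else on the bench where it is.

Things in the scene. Friction and masses are not known exactly. Their poses are not given: they have to be found in the camera images.
- cap (a point): centre of the flat top of the plunger's red cap, a disc 40 mm across, 12 mm thick, top 120 mm above the bench when out. It stands outside the index plate's rim, 158 mm from the table's axis, on a rod guided in a bracket of the turning table (bush top at 90 mm), so it goes round with the table. Free space above it.
- plunger (a joint): how far the plunger is pressed straight down (m): 0 = out, pin home in a hole; from 0.0115 the pin is clear of the plate; 0.016 = stop. Spring 6.3 N at 0, 13.5 N at the stop. Let go between holes it stays at 0.0115, pin rubbing under the plate, table free to turn; over a hole it springs out to 0. The pin's round nose draws the table into line when let go within 4 mm (0.03 rad) of a hole.
- turntable (a joint): angle of the rotary table from the hole it starts in (rad), growing clockwise seen from above; start about 0, next hole 0.5236 (30 degrees), then 1.047 and so on. With the pin clear it turns with 0.12 N m of friction and stays where it is left; locked, it has 0.012 rad of play either way.
- axis (a point): point on the table's vertical axis, level with the index plate's top, 65 mm above the bench. The fixed steel index plate is 280 mm across with twelve 15 mm holes every 30 degrees, 125 mm from the axis. The aluminium table above it is 216 mm across, top at 87 mm; its black clamp knob on the axis reaches 134 mm. The drill stands at the bed's far end, over 190 mm from the axis.
- next_hole (a point): mouth of the hole in the index plate that the pin must go into: the next one clockwise, 125 mm from the axis, 65 mm above the bench. Fixed; the cap's final place is on the same bearing from the axis, 158 mm out.
- blank: round clear acrylic blank, 180 mm across and 12 mm thick, covered with brown masking paper, clamped on the turning table under a wooden washer and a black star knob; its top is 102 mm above the bench; must not be touched; origin on the turning axis at bench height
- chuck_key: loose steel T-shaped drill chuck key, 72 x 64 x 12 mm, lying on the bench close beside the fixture, about 0.21 m from the axis; bystander; origin under its centre
- bit_tin: loose brass-coloured tin of drill bits with a white lid, 40 mm across, 60 mm tall, standing on the bench close beside the fixture, about 0.21 m from the axis; bystander; origin under its centre
- mug: white mug, 80 mm across, 95 mm tall, on the bench; bystander; origin under its centre
- paste_jar: orange jar of polishing paste with a black cap, 72 mm across, 70 mm tall, on the bench; bystander; origin under its centre
- brush: hand brush lying on the bench in front of the fixture; bystander; origin under it
- sand_block: cork sanding block, 110 x 65 x 36 mm, on the bench; bystander; origin under its centre
- offcut: curved clear acrylic offcut, 12 mm thick, about 130 mm long, flat on the bench; bystander; origin under it

How it is judged:
By the outcome, as a careful person would: the job done as asked, in the order asked, and still so for the second after the job is handed in, with the robot touching nothing.
It also fails if it takes over 32 s, if anything falls off the work surface, if the arm or the gripper's body presses on something with over 40 N, if the wrist force passes 120 N, or if a joint passes its speed limit or range.

## Robot

A 6-joint arm with a two-finger parallel gripper is mounted at the origin on the work surface. World frame = base frame: x ahead of the robot, y to its left, z up, the work surface at z = 0. Lengths are in m, angles in rad, forces in N, time in s.
With the tool pointing down it reaches from about 0.375 to 0.9 m from the base axis. Payload 3.1 kg.
Tool frame: the origin (TCP) lies on the centre line of the jaws, within the pads' length; the fingertips stand 14 mm ahead of it and the grasp point (between the pads) lies 5 mm behind it; y points along the fingers, z is the direction in which the jaws open and shut, and the axes are right-handed (so a half turn about y gives the same grasp; the last joint's range is limited). The gripper opens to 87 mm and grips with 3 to 60 N. Pads are 19 mm wide; open, the fingers measure 117 mm over their backs; the gripper's body (75 mm by 190 mm) begins 51 mm behind the grasp point.
Start: joints at [-1.413, 0.527, 1.433, -0, 1.181, -0.178], TCP at [0.206, -0.59, 0.237] pointing down, gripper open.
Joint ranges: [-3.08, 3.08], [-0.75, 2.2], [0.22, 2.44], [-1.43, 4.57], [0, 2.65], [-2.85, 2.85]. Speed limits (rad/s): [2.79, 2.79, 3.14, 3.14, 3.14, 3.14].

## Interface

Orientations are given as a unit quaternion [x, y, z, w].
In Python, from rig import robot, vision gives the robot as it stands.
- The arm moves only by the shell command python3 -m crank 'ROWS' [FORCE]. ROWS is JSON, a list of rows, each a list of 7 numbers: the shift along the tool's x, y, z as a fraction of full scale, then the turn, a rotation vector about the tool's x, y, z as a fraction of full scale, then the gripper command: -1 is shut, 1 is fully open, values between are in proportion. In form: [[x, y, z, wx, wy, wz, grip], ...]. A call has 1 to 10 rows; each row is the pose to reach, as a shift and turn from the pose commanded when the call began, along the tool's axes at that moment, turning the shorter way round; what a row does not reach only later rows make up. Full scale, the value 1, is 50 cm for a shift and pi rad for a turn. A row lasts 1/8 s, in which the tool goes at most 62.5 mm and 10.7 degrees, less where a joint would pass 70% of its speed; a pose out of reach is approached as far as the arm can. A call with a number of a shift or a turn outside -1 to 1 is refused whole. A call with a gripper value outside its range is refused whole. The fingers move at their own pace and stop on an object; FORCE is the grip in N (left out, the last holds). Time passes only in rows, so rows that repeat a pose let the fingers close. It gives the time, the measured TCP pose, the force and the opening at its end, in the units of the state.
- robot.get_obs(): the state, without advancing time (a new reading comes with each control period).
- vision.camera(name): name is "scene" or "top"; returns the picture (400x640x3 uint8, blue, green, red); there is no depth.
- vision.camera_info(name): a dict with "vfov" (degrees; the focal length in pixels is half the picture's height over the tangent of half this angle, whatever the lens; pixels are square), "cx", "cy" (the principal point, pixels), "k1" (the pictures are not rectified: a ray, as slopes to the right and down, at radius r is drawn at 1 + k1 r^2 times it, then the intrinsics apply), "world_from_camera" (4x4, takes a point from camera to world coordinates). Camera axes: x right, y up, looking along -z (the intrinsics and any distortion apply to the point x, -y, -z); pixel columns grow to the right and rows downward; lengths in m; the calibration is good to about 2 mm. A picture is of the moment at which its call begins. camera_info takes no time and is no camera call.
- robot.hand_in(): hands the job in, once; it reports no verdict.
The state is a dict: "time": time; "q": joint angles; "joint_velocities": joint speeds; "joint_torque": joint torques, N m; "position": TCP position; "tool_rot": TCP orientation; "ft_force": force on the tool from outside, world axes, zero at the start; "moment": the same for the moment, N m; "grip_width": finger opening in m.
Only numpy, scipy, OpenCV 4.12 (cv2) and the standard library are available. Lean on these libraries where they do the work, as an engineer would, in place of code of your own. Each camera call takes 0.05 s, during which the arm holds its last target.

## Working session

There is one attempt and no reset: what is moved stays moved. The work goes in short steps, Python scripts to look and compute and a shell command to move; the robot and the scene stay as the last step left them, time stands still between calls to the robot, and variables do not carry over. Pictures are saved under pics/ and viewed, and the job is handed in when it is done.

```bash
mkdir -p pics; ls; python3 - <<'E'
from rig import robot, vision
import cv2
o=robot.get_obs(); print(o)
for n in("scene","top"):
    cv2.imwrite(f"pics/{n}0.png",vision.camera(n)); print(vision.camera_info(n))
E
```

```text
pics
{'time': 0.0, 'q': array([-1.41349208e+00,  5.28445060e-01,  1.43390357e+00, -1.28754978e-05,
        1.18139399e+00, -1.78494098e-01]), 'joint_velocities': array([ 1.31429888e-04,  5.08464265e-04,  5.24690493e-04,  1.43698103e-05,
        1.40810249e-03, -1.40109488e-03]), 'joint_torque': array([-1.58761336e-04, -4.40043318e+01, -1.76593477e+01,  6.31477637e-02,
        5.81213215e-02, -1.64295739e-04]), 'position': array([ 0.20586784, -0.58937618,  0.23558417]), 'tool_rot': array([-0.11816342,  0.69792289, -0.69640263,  0.11817111]), 'ft_force': array([ 0.13341989,  0.08239005, -0.03202211]), 'moment': array([-0.0213555 ,  0.0052425 ,  0.00329465]), 'grip_width': 0.08711083391707587}
{'vfov': 48.9580775763141, 'cx': 320.48718888855905, 'cy': 203.58858749883916, 'k1': -0.02110328356447072, 'world_from_camera': array([[ 0.50137526, -0.67480941,  0.54153034,  1.19741137],
       [ 0.86516203,  0.38316003, -0.3235476 , -0.38556157],
       [ 0.01084019,  0.63073025,  0.77592644,  1.06748846],
       [ 0.        ,  0.        ,  0.        ,  1.        ]])}
{'vfov': 42.46427525424642, 'cx': 316.4895474878431, 'cy': 197.21975703337338, 'k1': -0.12564027768325048, 'world_from_camera': array([[ 4.54856685e-03,  9.96827803e-01, -7.94584218e-02,
         4.13245643e-01],
       [-9.99989654e-01,  4.53102258e-03, -4.01096536e-04,
         1.44943195e-02],
       [-3.97962757e-05,  7.94594241e-02,  9.96838100e-01,
         1.69848249e+00],
       [ 0.00000000e+00,  0.00000000e+00,  0.00000000e+00,
         1.00000000e+00]])}
```

View pics/scene0.png

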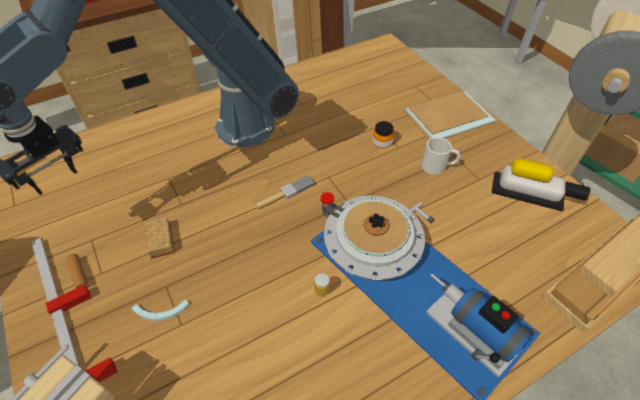

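View pics/top0.png

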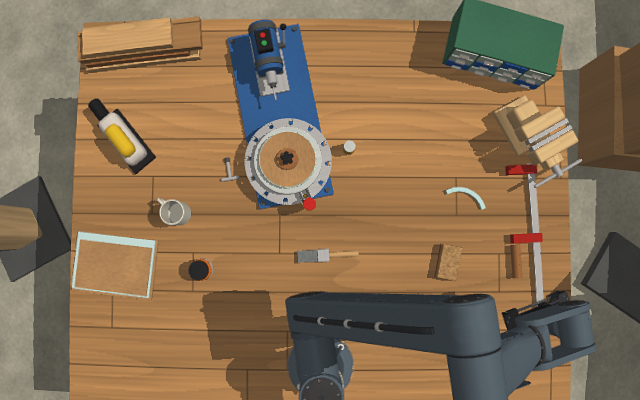

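```bash
cat > h.py <<'E'
import numpy as np, cv2
from rig import robot, vision
def ray(n,u,v):
    i=vision.camera_info(n); f=200/np.tan(np.radians(i["vfov"])/2)
    K=np.array([[f,0,i["cx"]],[0,f,i["cy"]],[0,0,1.]])
    p=cv2.undistortPoints(np.array([[[u,v]]],float),K,np.array([i["k1"],0,0,0.]))[0,0]
    T=i["world_from_camera"]; d=T[:3,:3]@[p[0],-p[1],-1]
    return T[:3,3],d
def at(n,u,v,z):
    c,d=ray(n,u,v); return c+d*(z-c[2])/d[2]
def proj(n,P):
    i=vision.camera_info(n); f=200/np.tan(np.radians(i["vfov"])/2)
    T=i["world_from_camera"]; q=T[:3,:3].T@(np.array(P)-T[:3,3]); x,y=q[0]/-q[2],-q[1]/-q[2]
    s=1+i["k1"]*(x*x+y*y); return np.array([f*x*s+i["cx"],f*y*s+i["cy"]])
E
python3 - <<'E'
import cv2
a=cv2.imread("pics/top0.png")[110:220,225:365]
b=cv2.imread("pics/scene0.png")[180:290,305:445]
cv2.imwrite("pics/topc.png",cv2.resize(a,None,fx=5.7,fy=5.45,interpolation=3) if 0 else cv2.resize(a,None,fx=5,fy=5,interpolation=2))
cv2.imwrite("pics/scc.png",cv2.resize(b,None,fx=5,fy=5,interpolation=2))
E
```

```text
(no output)
```

View pics/topc.png

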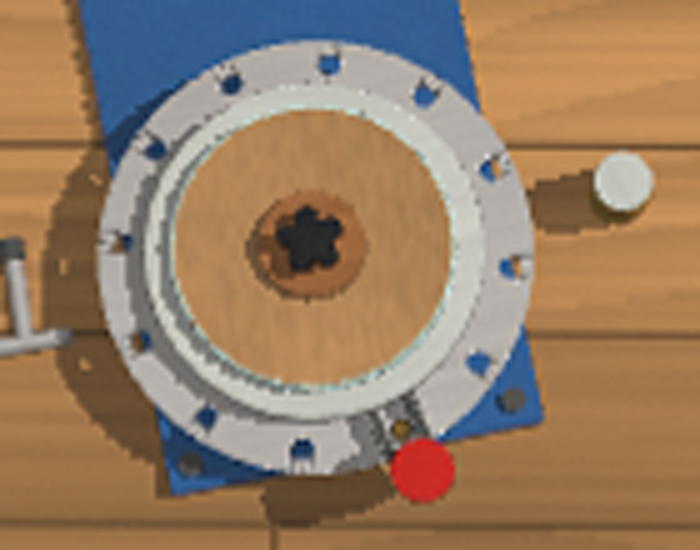

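View pics/scc.png

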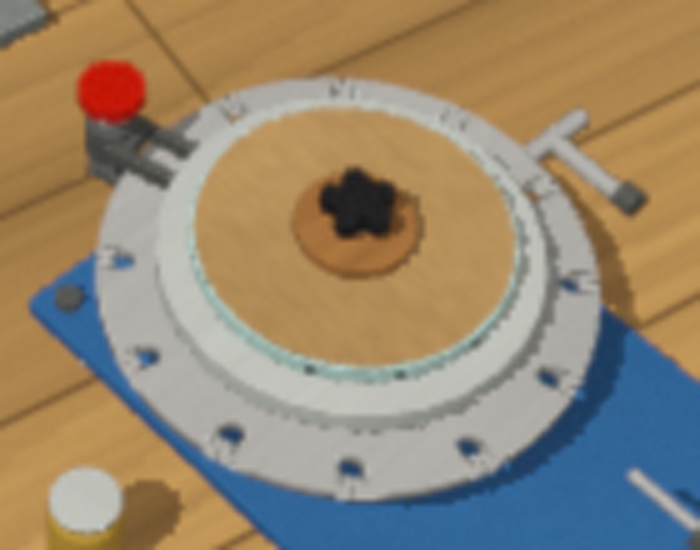

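```bash
python3 - <<'E'
from h import *
im=cv2.imread("pics/top0.png").astype(int)
m=(im[:,:,2]>150)&(im[:,:,1]<60)&(im[:,:,0]<60); m[:,:280]=0;m[:,340:]=0;m[:180]=0;m[230:]=0
ys,xs=np.nonzero(m); print(len(xs),xs.mean(),ys.mean())
px=lambda x,y,u0,v0:(u0+(x+.5)/5-.5,v0+(y+.5)/5-.5)
cap=at("top",xs.mean(),ys.mean(),.119); print("cap top",cap, "scene", at("scene",*px(112,86,305,180),.12))
# axis from opposite holes / rim
ax=at("top",*px(316,257,225,110),.065); print("axis rim",ax)
e=[at("top",*px(*p,225,110),.065) for p in[(98,257),(534,257),(316,39),(316,475)]]
print(np.linalg.norm(e[0]-e[1]),np.linalg.norm(e[2]-e[3]))
es=[at("scene",*px(*p,305,180),.065) for p in[(96,258),(603,262),(330,78),(368,500)]]
print("scene rim",es)
holes=[(330,64),(232,84),(155,150),(121,242),(140,341),(207,417),(302,449),(480,364),(514,267),(492,168),(427,94)]
H=np.array([at("top",*px(*p,225,110),.065)[:2] for p in holes])
A=np.c_[2*H,np.ones(len(H))]; s=np.linalg.lstsq(A,(H**2).sum(1),rcond=None)[0]; print("holes",s[:2],np.sqrt(s[2]+s[:2]@s[:2]))
hs=[(122,260),(148,357),(232,434),(350,469),(470,448),(550,378),(571,285),(543,186),(455,120),(343,90),(234,108)]
H2=np.array([at("scene",*px(*p,305,180),.065)[:2] for p in hs])
A=np.c_[2*H2,np.ones(len(H2))]; s2=np.linalg.lstsq(A,(H2**2).sum(1),rcond=None)[0]; print("holes scene",s2[:2],np.sqrt(s2[2]+s2[:2]@s2[:2]))
for c in(s[:2],s2[:2]):
  r=cap[:2]-c; print("cap r",np.linalg.norm(r),np.degrees(np.arctan2(r[1],r[0])))
r=H-s[:2]; print(np.degrees(np.arctan2(r[:,1],r[:,0])))
r=H2-s2[:2]; print(np.degrees(np.arctan2(r[:,1],r[:,0])))
E
```

```text
119 309.00840336134456 203.6386554621849
cap top [0.51924105 0.03804497 0.119     ] scene [0.52388789 0.03782422 0.12      ]
axis rim [0.65946646 0.10761582 0.065     ]
0.2799110605546617 0.2825395668296234
scene rim [array([ 0.58850015, -0.00941054,  0.065     ]), array([0.73178859, 0.23651697, 0.065     ]), array([0.54383392, 0.17913258, 0.065     ]), array([0.79050177, 0.03523973, 0.065     ])]
holes [0.66065695 0.1067877 ] 0.12567596656115096
holes scene [0.66305471 0.10978693] 0.12808347895791497
cap r 0.15723872593248295 -154.07546324378166
cap r 0.16071489105126988 -153.48752066675863
[  -3.16347522   26.78428667   57.11054146   86.2941408   116.26623046
  146.37725384  176.05946823 -123.69633881  -93.23332529  -62.94150169
  -33.48865875]
[-121.67502405  -91.76479162  -62.62237178  -33.85633602   -4.50265347
   24.8899047    54.48950033   86.00924316  115.83115881  146.65389148
  176.98474871]
```

```bash
cat >> h.py <<'E'
from scipy.spatial.transform import Rotation as Ro
def rel(target,o=None):
    o=o or robot.get_obs(); R=Ro.from_quat(o["tool_rot"]).as_matrix()
    return R.T@(np.array(target)-o["position"])/.5
E
python3 - <<'E'
from h import *
o=robot.get_obs(); print(Ro.from_quat(o["tool_rot"]).as_matrix().round(4))
print(rel([.52,.038,.20]))
E
```

```text
[[-9.441e-01 -3.000e-04  3.295e-01]
 [-3.295e-01  2.000e-03 -9.441e-01]
 [-4.000e-04 -1.000e+00 -2.000e-03]]
[-1.00664829  0.07360949 -0.9775917 ]
```

```bash
python3 -m crank '[[-0.9,0,-0.874,0,0,0,-1],[-0.9,0,-0.874,0,0,0,-1],[-0.9,0,-0.874,0,0,0,-1],[-0.9,0,-0.874,0,0,0,-1],[-0.9,0,-0.874,0,0,0,-1],[-0.9,0,-0.874,0,0,0,-1],[-0.9,0,-0.874,0,0,0,-1],[-0.9,0,-0.874,0,0,0,-1],[-0.9,0,-0.874,0,0,0,-1],[-0.9,0,-0.874,0,0,0,-1]]' 10
python3 -c "
from h import *
o=robot.get_obs();print(o['q'],rel([.52,.038,.18]),Ro.from_quat(o['tool_rot']).as_matrix().round(4))"
```

```text
time: 1.35
position: [0.4864, -0.0293, 0.2365]
tool_rot: [0.118, -0.697, 0.697, -0.118]
ft_force: [0.6, -1.0, -0.7]
grip_width: 0.0015
[-2.89799715e-01  3.43322980e-01  1.77005372e+00 -1.89771245e-04
  1.02817895e+00  9.45256260e-01] [-0.10780078  0.11289071 -0.10486806] [[-9.441e-01 -0.000e+00  3.296e-01]
 [-3.296e-01 -2.000e-04 -9.441e-01]
 [ 1.000e-04 -1.000e+00  2.000e-04]]
```

```bash
python3 -m crank '[[-0.108,0.08,-0.105,0,0,0,-1],[-0.108,0.113,-0.105,0,0,0,-1],[-0.108,0.16,-0.105,0,0,0,-1],[-0.108,0.16,-0.105,0,0,0,-1],[-0.108,0.16,-0.105,0,0,0,-1]]'
python3 - <<'E'
from h import *
o=robot.get_obs();print(o['position'],o['q'],rel([.52,.038,.14]),o['ft_force'],o['joint_velocities'].round(3))
for n,(a,b,c,d) in dict(scene=(160,270,270,410),top=(150,260,240,380)).items():
    cv2.imwrite(f"pics/{n}1.png",cv2.resize(vision.camera(n)[a:b,c:d],None,fx=5,fy=5,interpolation=2))
E
```

```text
time: 1.98
position: [0.5198, 0.0359, 0.157]
tool_rot: [0.118, -0.697, 0.697, -0.118]
ft_force: [-0.2, 0.2, -0.0]
grip_width: 0.0005
[0.51983865 0.03586038 0.15704882] [-1.45800220e-01  5.04354949e-01  1.77028587e+00  1.91371404e-05
  8.66299017e-01  1.08964146e+00] [-0.00169302  0.0340975  -0.00394453] [-0.16735987  0.15290658 -0.0024824 ] [-0.006 -0.018 -0.007 -0.    -0.004  0.001]
```

View pics/scene1.png

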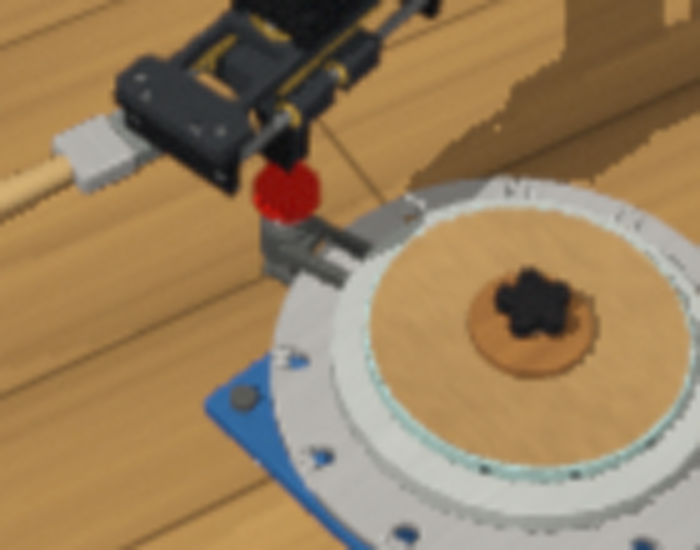

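View pics/top1.png

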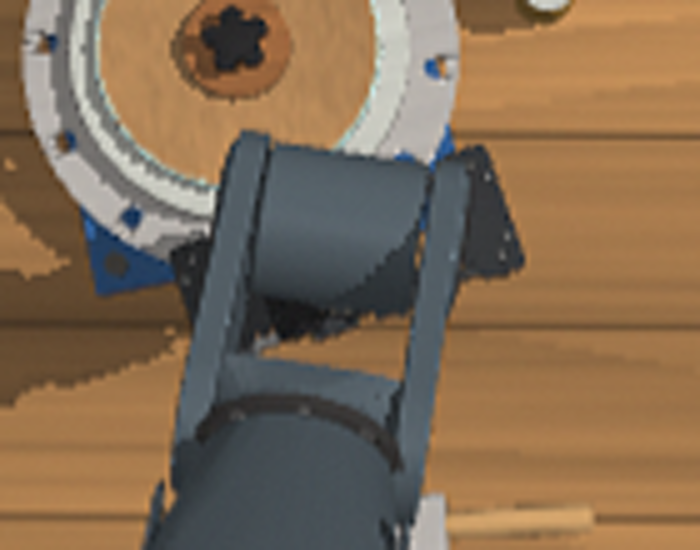

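```bash
python3 -m crank '[[-0.002,0.02,-0.004,0,0,0,-1],[-0.002,0.036,-0.004,0,0,0,-1],[-0.002,0.036,-0.004,0,0,0,-1],[-0.002,0.036,-0.004,0,0,0,-1]]'
python3 -m crank '[[0,0.006,0,0,0,0,-1],[0,0.012,0,0,0,0,-1],[0,0.016,0,0,0,0,-1],[0,0.016,0,0,0,0,-1],[0,0.016,0,0,0,0,-1]]'
python3 -c "
from h import *
o=robot.get_obs();print(o['position'],o['ft_force'],rel([.52,.038,.12]))"
```

```text
time: 2.58
position: [0.5197, 0.0383, 0.1384]
tool_rot: [-0.118, 0.697, -0.697, 0.118]
ft_force: [-0.2, -0.3, -0.7]
grip_width: 0.0006
time: 3.2
position: [0.52, 0.0383, 0.1312]
tool_rot: [0.118, -0.697, 0.697, -0.118]
ft_force: [-1.1, 0.8, 5.9]
grip_width: 0.0006
[0.52003053 0.03833771 0.1312416 ] [-1.07811028  0.80278178  5.94879703] [0.0002962  0.02248328 0.00060738]
```

```bash
python3 -m crank '[[0,0.005,0,0,0,0,-1],[0,0.01,0,0,0,0,-1],[0,0.01,0,0,0,0,-1],[0,0.01,0,0,0,0,-1]]'
python3 -c "
from h import *
o=robot.get_obs();print(o['position'],o['ft_force'],rel([.52,.038,.12]))"
```

```text
time: 3.7
position: [0.52, 0.0383, 0.1265]
tool_rot: [0.118, -0.697, 0.697, -0.119]
ft_force: [-1.9, -1.3, 8.0]
grip_width: 0.0007
[0.52004167 0.03828805 0.12652727] [-1.87130114 -1.29434616  8.04813927] [0.00027881 0.01305463 0.00050882]
```

```bash
python3 -m crank '[[0,0.007,0,0,0,0,-1],[0,0.014,0,0,0,0,-1],[0,0.014,0,0,0,0,-1],[0,0.014,0,0,0,0,-1]]'
python3 -m crank '[[0,0.001,0,0,0,0,-1]]'; python3 -m crank '[[0,0,0,0,0,0,-1]]'
python3 -c "
from h import *
cv2.imwrite('pics/scene2.png',cv2.resize(vision.camera('scene')[160:230,290:380],None,fx=8,fy=8,interpolation=2))
o=robot.get_obs();print(o['position'],o['ft_force'],rel([.52,.038,.1185]))"
```

```text
time: 4.2
position: [0.52, 0.0382, 0.1199]
tool_rot: [0.118, -0.697, 0.697, -0.119]
ft_force: [-1.7, -1.3, 11.2]
grip_width: 0.0004
time: 4.32
position: [0.5201, 0.0382, 0.1195]
tool_rot: [0.118, -0.697, 0.697, -0.119]
ft_force: [-2.2, -0.1, 11.7]
grip_width: 0.0007
time: 4.45
position: [0.5201, 0.0382, 0.1195]
tool_rot: [0.118, -0.697, 0.697, -0.119]
ft_force: [-2.1, -1.2, 11.2]
grip_width: 0.0001
[0.52006347 0.03822918 0.11949465] [-3.2668963  -0.33694216 11.06187348] [0.00027295 0.00198936 0.00038913]
```

View pics/scene2.png

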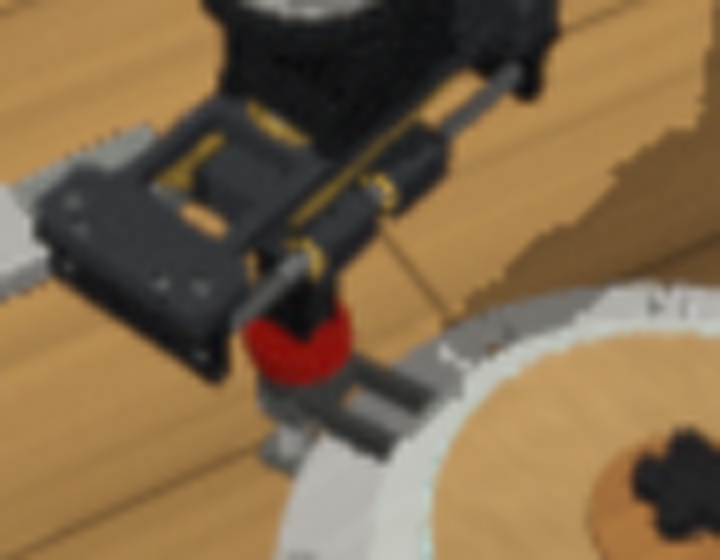

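```bash
python3 -m crank '[[0,0.001,0,0,0,0,-1],[0,0.003,0,0,0,0,-1]]'; python3 -m crank '[[0,0,0,0,0,0,-1]]';python3 -m crank '[[0,0.001,0,0,0,0,-1]]'; python3 -m crank '[[0,0,0,0,0,0,-1]]'
python3 -c "
from h import *
o=robot.get_obs();print(o['position'],o['ft_force'])"
```

```text
time: 4.75
position: [0.5201, 0.0382, 0.1182]
tool_rot: [0.118, -0.697, 0.697, -0.119]
ft_force: [-3.5, -1.2, 18.6]
grip_width: 0.0005
time: 4.88
position: [0.5201, 0.0381, 0.1183]
tool_rot: [0.118, -0.697, 0.697, -0.119]
ft_force: [-3.4, -0.8, 13.1]
grip_width: 0.0008
time: 5.0
position: [0.5202, 0.038, 0.1182]
tool_rot: [0.118, -0.697, 0.698, -0.119]
ft_force: [-4.9, -1.2, 18.6]
grip_width: 0.0003
time: 5.12
position: [0.5201, 0.038, 0.1182]
tool_rot: [0.118, -0.697, 0.698, -0.119]
ft_force: [-3.1, -1.2, 16.1]
grip_width: 0.0008
[0.52014918 0.03804685 0.11819907] [-3.08365743 -1.15832142 16.05474801]
```

```bash
python3 -m crank '[[0,-0.003,0,0,0,0,-1],[0,-0.005,0,0,0,0,-1],[0,-0.005,0,0,0,0,-1]]'; 
cat > arc.py <<'E'
from h import *
import sys
def arc(degs,ax=(.661,.1075)):
    o=robot.get_obs(); R=Ro.from_quat(o["tool_rot"]).as_matrix(); p=o["position"]; print(p,o["ft_force"])
    r=p[:2]-ax; print("r",np.linalg.norm(r),"brg",np.degrees(np.arctan2(r[1],r[0])))
    for a in degs:
        t=np.radians(-a); q=np.array([[np.cos(t),-np.sin(t)],[np.sin(t),np.cos(t)]])@r+ax
        s=R.T@np.r_[q-p[:2],0]/.5
        print(a,s.round(4),round(a/180,4),q.round(4))
if __name__=="__main__": arc([float(x) for x in sys.argv[1:]])
E
python3 arc.py 2 5 8 11 15 
```

```text
time: 5.5
position: [0.5202, 0.038, 0.1201]
tool_rot: [0.118, -0.697, 0.698, -0.119]
ft_force: [-2.9, -0.5, 12.0]
grip_width: 0.0006
[0.52016195 0.03803175 0.12010534] [-2.87242661 -0.48700868 11.9828298 ]
r 0.15703883430226614 brg -153.74521904431046
2.0 [ 0.0011 -0.     -0.0109] 0.0111 [0.5178 0.043 ]
5.0 [ 0.0021 -0.     -0.0273] 0.0278 [0.5146 0.0506]
8.0 [ 0.0023 -0.0001 -0.0438] 0.0444 [0.5119 0.0583]
11.0 [ 0.0016 -0.0001 -0.0602] 0.0611 [0.5095 0.0662]
15.0 [-0.0007 -0.0001 -0.082 ] 0.0833 [0.507  0.0769]
```

```bash
python3 -m crank '[[0.0011,0,-0.011,0,0.011,0,-1],[0.0021,0,-0.027,0,0.028,0,-1],[0.0023,0,-0.044,0,0.044,0,-1],[0.0016,0,-0.06,0,0.061,0,-1],[0.0004,0,-0.072,0,0.073,0,-1],[-0.0007,0,-0.082,0,0.083,0,-1],[-0.0007,0,-0.082,0,0.083,0,-1]]'
python3 arc.py 3 6 9 12 15 15.4 15.8
python3 -c "
from h import *
cv2.imwrite('pics/scene3.png',cv2.resize(vision.camera('scene')[150:270,290:430],None,fx=5,fy=5,interpolation=2))"
```

```text
time: 6.38
position: [0.5072, 0.0775, 0.1201]
tool_rot: [0.026, -0.707, 0.707, -0.027]
ft_force: [-2.1, 0.8, 11.6]
grip_width: 0.0008
[0.50715707 0.07753973 0.1200631 ] [-2.1069253   0.7793956  11.62717009]
r 0.15673310293309153 brg -168.9798207065666
3.0 [ 0.0015 -0.     -0.0163] 0.0167 [0.5058 0.0856]
6.0 [ 0.0021 -0.     -0.0327] 0.0333 [0.5049 0.0938]
9.0 [ 0.0019 -0.     -0.0492] 0.05 [0.5044 0.102 ]
12.0 [ 0.0008 -0.     -0.0655] 0.0667 [0.5043 0.1102]
15.0 [-0.0011 -0.     -0.0818] 0.0833 [0.5046 0.1184]
15.4 [-0.0015 -0.     -0.084 ] 0.0856 [0.5047 0.1195]
15.8 [-0.0018 -0.     -0.0861] 0.0878 [0.5048 0.1206]
```

View pics/scene3.png

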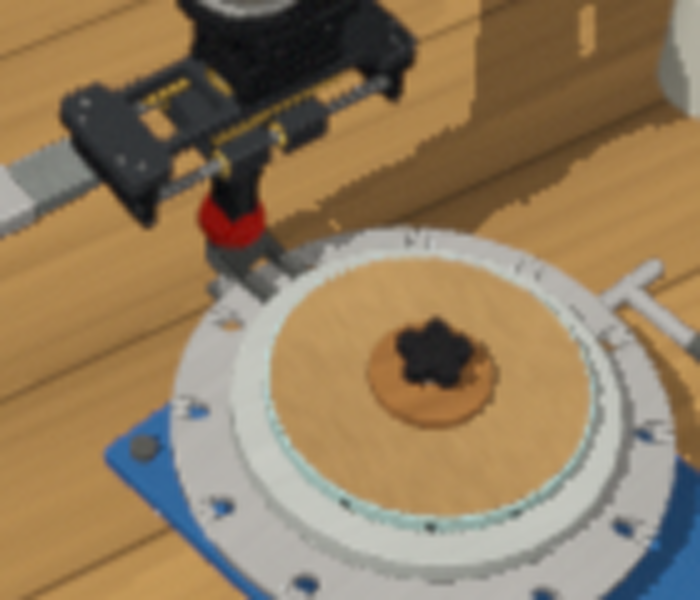

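```bash
python3 -m crank '[[0.0010,0,-0.010,0,0.010,0,-1],[0.0018,0,-0.025,0,0.025,0,-1],[0.002,0,-0.041,0,0.042,0,-1],[0.0015,0,-0.057,0,0.058,0,-1],[0.0004,0,-0.07,0,0.071,0,-1],[-0.0008,0,-0.08,0,0.081,0,-1],[-0.0008,0,-0.08,0,0.081,0,-1],[-0.0008,0,-0.08,0,0.081,0,-1]]'
python3 - <<'E'
from h import *
import arc; arc.arc([.5])
im=vision.camera('scene'); cv2.imwrite('pics/scene4f.png',im)
cv2.imwrite('pics/scene4.png',cv2.resize(im[150:270,290:430],None,fx=5,fy=5,interpolation=2))
# predicted cap centre in scene at d=14 for hole pos
for a in (172.6,174.6,176.6,178.6,180.6):
    t=np.radians(a); print(a,(proj("scene",[.6615+.158*np.cos(t),.1075+.158*np.sin(t),.106])-[290,150])*5)
t=np.radians(-153.4);print('cap0',(proj("scene",[.6615+.158*np.cos(t),.1075+.158*np.sin(t),.12])))
E
```

```text
time: 7.42
position: [0.5047, 0.1176, 0.1201]
tool_rot: [0.064, 0.705, -0.704, -0.062]
ft_force: [-2.2, 1.0, 11.4]
grip_width: 0.0006
[0.50473258 0.11757289 0.1200677 ] [-2.23472795  0.98267878 11.35958159]
r 0.15659172433225724 brg 176.3118561621455
0.5 [ 0.0003  0.     -0.0027] 0.0028 [0.5048 0.1189]
172.6 [300.03257614 169.58833254]
174.6 [291.57456223 172.35510051]
176.6 [283.24593893 175.35331393]
178.6 [275.05524791 178.58091514]
180.6 [267.01099955 182.03566121]
cap0 [326.01140513 196.07740714]
```

View pics/scene4.png

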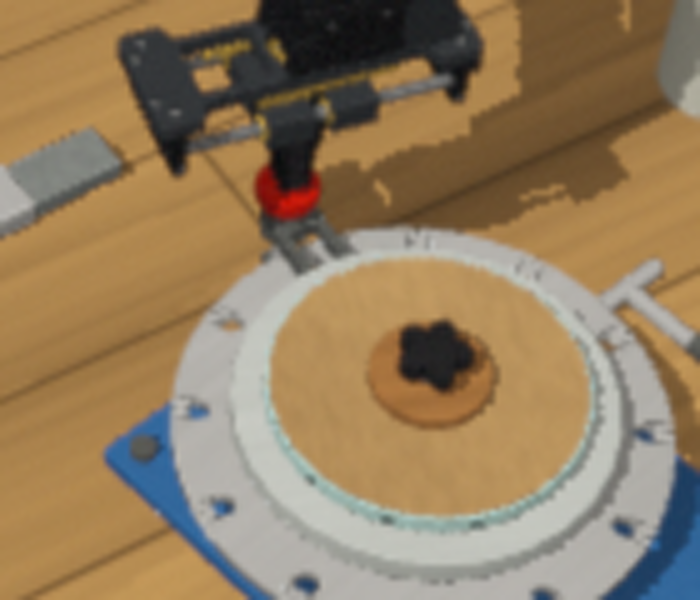

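```bash
python3 -m crank '[[0,-0.004,0,0,0,0,-1],[0,-0.008,0,0,0,0,-1],[0,-0.012,0,0,0,0,-1],[0,-0.012,0,0,0,0,-1]]'
python3 -c "
from h import *
o=robot.get_obs();print(o['position'],o['ft_force'])"
```

```text
time: 7.98
position: [0.5047, 0.1175, 0.1259]
tool_rot: [0.064, 0.705, -0.704, -0.063]
ft_force: [-1.6, 1.8, 8.9]
grip_width: 0.0004
[0.50474613 0.11745146 0.12593083] [-1.61036828  1.81251666  8.9183561 ]
```

```bash
python3 -m crank '[[0,-0.004,0,0,0,0,-1],[0,-0.008,0,0,0,0,-1],[0,-0.012,0,0,0,0,-1],[0,-0.016,0,0,0,0,-1],[0,-0.022,0,0,0,0,-1],[0,-0.035,0,0,0,0,-1],[0,-0.08,0,0,0,0,-1],[0,-0.16,0,0,0,0,-1],[0,-0.2,0,0,0,0,-1],[0,-0.2,0,0,0,0,-1]]'
python3 - <<'E'
from h import *
o=robot.get_obs();print(o['position'],o['ft_force'],rel([.42,-.15,.25]))
E
```

```text
time: 9.22
position: [0.505, 0.1171, 0.226]
tool_rot: [0.065, 0.704, -0.704, -0.062]
ft_force: [-0.6, 0.6, -0.2]
grip_width: 0.0005
[0.50498431 0.11709437 0.22603179] [-0.63374689  0.55591821 -0.19208956] [ 0.07170484 -0.04859647  0.55591514]
```

Now clear the view and check.

```bash
python3 -m crank '[[0.07,-0.05,0.55,0,0,0,-1],[0.07,-0.05,0.55,0,0,0,-1],[0.07,-0.05,0.55,0,0,0,-1],[0.07,-0.05,0.55,0,0,0,-1],[0.07,-0.05,0.55,0,0,0,-1],[0.07,-0.05,0.55,0,0,0,-1],[0.07,-0.05,0.55,0,0,0,-1]]'
python3 - <<'E'
from h import *
im=vision.camera('top'); cv2.imwrite('pics/top5.png',im); 
cv2.imwrite("pics/top5c.png",cv2.resize(im[110:220,225:365],None,fx=5,fy=5,interpolation=2))
sc=vision.camera('scene'); cv2.imwrite('pics/scene5.png',sc)
cv2.imwrite("pics/scene5c.png",cv2.resize(sc[150:260,305:445],None,fx=5,fy=5,interpolation=2))
def cent(im,b):
    i=im.astype(int); m=(i[:,:,2]>150)&(i[:,:,1]<60)&(i[:,:,0]<60); k=np.zeros_like(m);k[b[0]:b[1],b[2]:b[3]]=1;m&=k
    ys,xs=np.nonzero(m);return len(xs),xs.mean(),ys.mean()
A=cent(cv2.imread("pics/top0.png"),(180,230,270,340));B=cent(im,(180,230,270,340));print(A,B)
ax=np.array([.6607,.1068]);
for c in(A,B):
    p=at("top",c[1],c[2],.119)[:2];r=p-ax;print(p,np.linalg.norm(r),np.degrees(np.arctan2(r[1],r[0])))
A=cent(cv2.imread("pics/scene0.png"),(180,230,300,360));B=cent(sc,(160,230,300,380));print(A,B)
ax=np.array([.6615,.1085])
for c in(A,B):
    p=at("scene",c[1],c[2],.117)[:2];r=p-ax;print(p,np.linalg.norm(r),np.degrees(np.arctan2(r[1],r[0])))
E
```

```text
time: 10.1
position: [0.4199, -0.1462, 0.2486]
tool_rot: [0.063, 0.705, -0.704, -0.064]
ft_force: [0.5, 0.3, 0.0]
grip_width: 0.0006
(119, np.float64(309.00840336134456), np.float64(203.6386554621849)) (120, np.float64(283.575), np.float64(208.65833333333333))
[0.51924105 0.03804497] 0.15728282720809372 -154.07828888628686
[0.50340938 0.11615979] 0.1575688545388122 176.59455277902788
(120, np.float64(326.65833333333336), np.float64(197.76666666666668)) (122, np.float64(347.0), np.float64(183.5))
[0.524341   0.03651414] 0.15490176291416183 -152.3079323335921
[0.50707074 0.1152544 ] 0.15457690535800617 177.49560191954666
```

View pics/top5c.png

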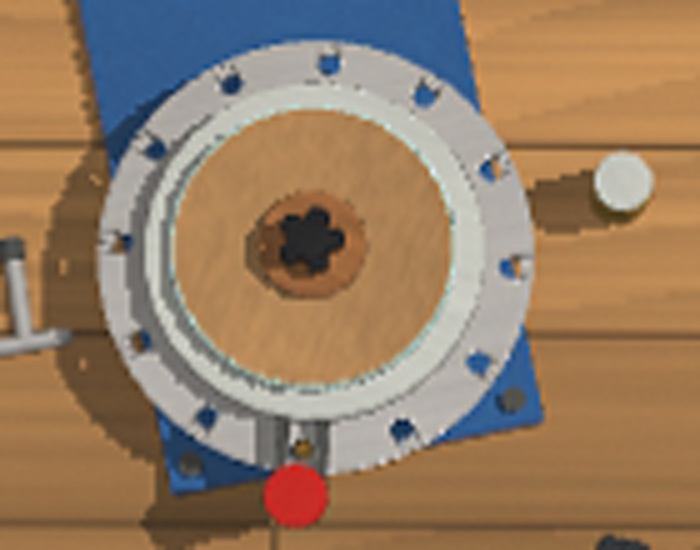

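View pics/scene5.png

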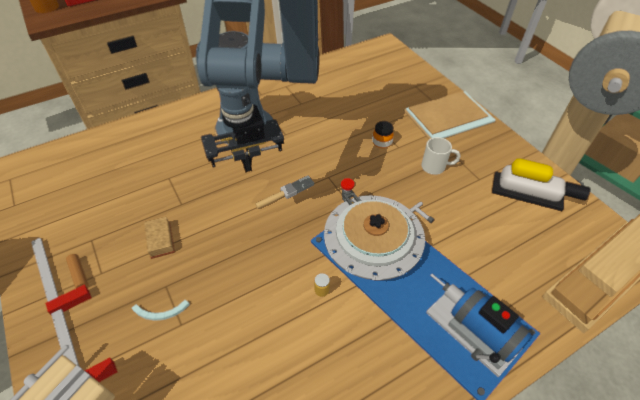

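View pics/scene5c.png

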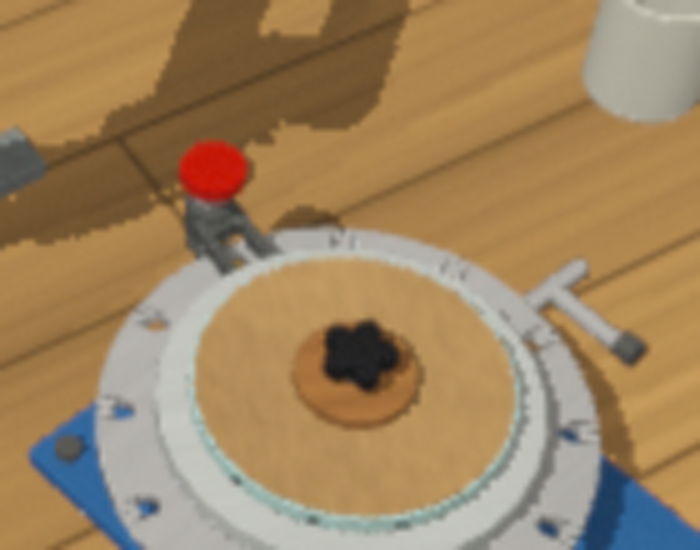

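```bash
python3 -c "
from rig import robot
print(robot.hand_in())"
```

```text
the job is handed in; nothing more can be done
None
```

I pressed the plunger in with the closed fingertips and carried it and the table one hole clockwise. I then raised the finger straight up so the plunger sprang back out, and handed in at about 10 s.

- **Angle:** the cap moved 29.3° by the top camera and 30.2° by the scene camera. It ended at bearing 176.6°, the same as the next hole's measured bearing.
- **Pin home:** on release, the force fell through the depth where the pin would have stayed held under the plate if it were between holes, so it went into the hole. The cap shows at the same radius from the axis in both cameras, at its full height, as before the move.
- **Surroundings:** nothing else in the final pictures looks moved. I did not measure the bystanders' positions. The finger did not go near the blank.

**Touched the stop:** while finding the depth, the plunger briefly reached its stop at a reading of about 19 N. I had trusted the force reading, which was about 1.5 N low, and so thought it was less far in. I backed off 2 mm and carried the table at about 12 N.

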